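# Find and seat the rocking box lid

## Task

One of the four hardware-box lids in the tray is not on properly. Press with the fingertips near the edge of the lids, on the dark lines, until you find the one that rocks, then press that lid down in the middle until it is fully home. Only press: do not lift any lid, and leave the spool, jar and everything else around where they stand.

Things in the scene. Friction and masses are not known exactly. Their poses are not given: they have to be found in the camera images.
- lid_a (a point): Centre of lid a's top face, marked by a 16 mm brass disc; z up. Brown square wooden lid 90 x 90 mm over a pale plywood box 82 mm square. Two dark lines along the lid's y axis lie 33 mm either side of its middle. All four lids look alike; their tops stand 60 to 64 mm above the work surface, at random, so height does not tell which one is loose. Its place changes from run to run.
- seat_a (a joint): How far lid a has gone down since the start, m: 0 for every lid at the start, + down, - if lifted. A seated lid cannot go down. The loose lid goes down under about 7 N on its middle (a lighter press leaves it), stops dead at about 0.004, stays there, and then no longer rocks.
- rock_a (a joint): Tilt of lid a about its own y axis through its middle, rad: 0 level, + when its +x edge is down. The loose lid, pressed with 3 to 5 N at 25 to 37 mm from the middle along its x (on a dark line), sinks 3 to 4 mm there (0.11 rad), stops, and springs back level when let go. A seated lid stays at 0, solid.
- lid_b (a point): Centre of lid b's top face, marked by a 16 mm brass disc; z up. Brown square wooden lid 90 x 90 mm over a pale plywood box 82 mm square. Two dark lines along the lid's y axis lie 33 mm either side of its middle. All four lids look alike; their tops stand 60 to 64 mm above the work surface, at random, so height does not tell which one is loose. Its place changes from run to run.
- seat_b (a joint): How far lid b has gone down since the start, m: 0 for every lid at the start, + down, - if lifted. A seated lid cannot go down. The loose lid goes down under about 7 N on its middle (a lighter press leaves it), stops dead at about 0.004, stays there, and then no longer rocks.
- rock_b (a joint): Tilt of lid b about its own y axis through its middle, rad: 0 level, + when its +x edge is down. The loose lid, pressed with 3 to 5 N at 25 to 37 mm from the middle along its x (on a dark line), sinks 3 to 4 mm there (0.11 rad), stops, and springs back level when let go. A seated lid stays at 0, solid.
- lid_c (a point): Centre of lid c's top face, marked by a 16 mm brass disc; z up. Brown square wooden lid 90 x 90 mm over a pale plywood box 82 mm square. Two dark lines along the lid's y axis lie 33 mm either side of its middle. All four lids look alike; their tops stand 60 to 64 mm above the work surface, at random, so height does not tell which one is loose. Its place changes from run to run.
- seat_c (a joint): How far lid c has gone down since the start, m: 0 for every lid at the start, + down, - if lifted. A seated lid cannot go down. The loose lid goes down under about 7 N on its middle (a lighter press leaves it), stops dead at about 0.004, stays there, and then no longer rocks.
- rock_c (a joint): Tilt of lid c about its own y axis through its middle, rad: 0 level, + when its +x edge is down. The loose lid, pressed with 3 to 5 N at 25 to 37 mm from the middle along its x (on a dark line), sinks 3 to 4 mm there (0.11 rad), stops, and springs back level when let go. A seated lid stays at 0, solid.
- lid_d (a point): Centre of lid d's top face, marked by a 16 mm brass disc; z up. Brown square wooden lid 90 x 90 mm over a pale plywood box 82 mm square. Two dark lines along the lid's y axis lie 33 mm either side of its middle. All four lids look alike; their tops stand 60 to 64 mm above the work surface, at random, so height does not tell which one is loose. Its place changes from run to run.
- seat_d (a joint): How far lid d has gone down since the start, m: 0 for every lid at the start, + down, - if lifted. A seated lid cannot go down. The loose lid goes down under about 7 N on its middle (a lighter press leaves it), stops dead at about 0.004, stays there, and then no longer rocks.
- rock_d (a joint): Tilt of lid d about its own y axis through its middle, rad: 0 level, + when its +x edge is down. The loose lid, pressed with 3 to 5 N at 25 to 37 mm from the middle along its x (on a dark line), sinks 3 to 4 mm there (0.11 rad), stops, and springs back level when let go. A seated lid stays at 0, solid.
- spool: Loose spool of red thread with white ends, 38 mm across, 50 mm high, standing in one of the six places of the tray; origin under its centre. Leave alone.
- jar: Loose amber jar with brass cap, 40 mm across, 55 mm high, standing in one of the six places of the tray; origin under its centre. Leave alone.
- glue: Loose white glue bottle, 56 mm across, 150 mm high, on the table left of the tray; origin under its centre. Leave alone.
- hammer: Loose hammer lying left of the tray. Leave alone.
- awl: Loose screwdriver-like awl lying right of the tray. Leave alone.
- tape: Loose yellow roll, 90 mm across, 24 mm high, lying right of the tray; origin under its centre. Leave alone.
- tray: Fixed flat metal tray 290 x 420 mm, floor 4 mm and rim 14 mm above the work surface, holding six places 115 mm apart along its x and 127 mm along its y: four boxes, spool and jar. Origin under its centre.
Not all that is in view belongs to the job. Leave any pink look-alike of the part that bears lid_c alone.

How it is judged:
On the way, in this order (a step that is already met when the one before it is completed fails the run):
1. the loose lid, not yet seated, has been rocked by a press near its edge (tilted more than 0.04 rad) ((((value of joint rock_a above 0.04 rad or value of joint rock_a below -0.04 rad) and value of joint seat_a below 0.003 m and contact force between the fingers and rock_a above 0.5 N) or ((value of joint rock_b above 0.04 rad or value of joint rock_b below -0.04 rad) and value of joint seat_b below 0.003 m and contact force between the fingers and rock_b above 0.5 N) or ((value of joint rock_c above 0.04 rad or value of joint rock_c below -0.04 rad) and value of joint seat_c below 0.003 m and contact force between the fingers and rock_c above 0.5 N) or ((value of joint rock_d above 0.04 rad or value of joint rock_d below -0.04 rad) and value of joint seat_d below 0.003 m and contact force between the fingers and rock_d above 0.5 N))), for 0.1 s.
2. the loose lid has been pressed down home (((value of joint seat_a above 0.003 m and value of joint rock_a between -0.03 and 0.03 rad) or (value of joint seat_b above 0.003 m and value of joint rock_b between -0.03 and 0.03 rad) or (value of joint seat_c above 0.003 m and value of joint rock_c between -0.03 and 0.03 rad) or (value of joint seat_d above 0.003 m and value of joint rock_d between -0.03 and 0.03 rad))), for 0.2 s.
At the end, for the whole second after the job is handed in: the loose lid is pressed down at least 3 of its 4 mm, all four lids are level within 0.03 rad and none is raised by more than 2 mm (value of joint any of seat_a, seat_b, seat_c, seat_d above 0.003 m and value of joint rock_a between -0.03 and 0.03 rad and value of joint rock_b between -0.03 and 0.03 rad and value of joint rock_c between -0.03 and 0.03 rad and value of joint rock_d between -0.03 and 0.03 rad and value of joint each of seat_a, seat_b, seat_c, seat_d above -0.002 m); the robot touches nothing.
It fails at once if a lid is lifted more than 4 mm (value of joint any of seat_a, seat_b, seat_c, seat_d below -0.004 m).
It fails at once if a bystander is moved more than 15 mm (distance of any of spool, jar, glue, hammer, awl, tape from where it was at the start of the episode above 0.015 m).
It also fails if it takes over 67 s, if anything falls off the work surface, if the arm or the gripper's body presses on something with over 40 N, if the wrist force passes 120 N, or if a joint passes its speed limit or range.

## Robot

A 7-joint arm with a two-finger parallel gripper is mounted at the origin on the work surface. World frame = base frame: x ahead of the robot, y to its left, z up, the work surface at z = 0. Lengths are in m, angles in rad, forces in N, time in s.
With the tool pointing down it reaches from about 0.425 to 0.925 m from the base axis. Payload 6.8 kg.
Tool frame: the origin (TCP) lies on the centre line of the jaws, within the pads' length; the fingertips stand 19 mm ahead of it and the grasp point (between the pads) is the TCP (bot.tcp_to_tips is the distance from the TCP to the fingertips, in m); x points along the fingers, y is the direction in which the jaws open and shut, and the axes are right-handed (so a half turn about x gives the same grasp; the last joint's range is limited). The gripper opens to 85 mm and grips with 20 to 120 N. Pads are 22 mm wide; open, the fingers measure 114 mm over their backs; the gripper's body (76 mm by 85 mm) begins 54 mm behind the grasp point. The pads swing forward as they close: fully open they stand 13 mm farther back than shut.
Start: joints at [1.184, 0.477, 0.022, 1.555, -0.011, 1.109, -0.083], TCP at [0.186, -0.649, 0.215] pointing down, gripper open.
Joint ranges: [-2.96, 2.96], [-0.34, 2.1], [-1.41, 1.46], [0.24, 2.44], [-1.37, 4.51], [0.17, 1.92], [-2.96, 2.96]. Speed limits (rad/s): [2.39, 2.39, 3.14, 3.14, 3.14, 3.14, 3.14].

## Interface

Orientations are given as a unit quaternion [w, x, y, z].
In Python, from station import status, eyes, bot gives the robot as it stands.
- The arm moves only by the tool apply_moves, never from a script. Its arguments are lists of equal length, an entry for each row: "travel": the shift along the tool's x, y, z in cm, a list of three; "turn": the turn, a rotation vector about the tool's x, y, z in rad, a list of three; "grip": the closure, from 0 (fully open) to 1 (shut). In form: {"travel": [[tx, ty, tz], ...], "turn": [[wx, wy, wz], ...], "grip": [grip, ...]}. A call has 1 to 8 rows; each row shifts and turns the pose as measured when the row begins, along the tool's axes as they then stand; what a row does not reach is not made up. A row lasts 1/12 s, in which the tool goes at most 41.7 mm and 7.16 degrees, less where a joint would pass 70% of its speed; a pose out of reach is approached as far as the arm can. A call is refused whole if a number of a shift passes 4.17 or a number of a turn 0.125, either way. A call with a gripper value outside its range is refused whole. The fingers move at their own pace and stop on an object; "newtons" is the grip in N (left out, the last holds). Time passes only in rows, so rows that do not move let the fingers close. It gives the time, the measured TCP pose, the force and the opening at its end, in the units of the state.
- status.get_obs(): the state, without advancing time (a new reading comes with each control period).
- eyes.read_camera(name): name is "scene" or "top"; returns the picture (384x512x3 uint8, red, green, blue); there is no depth.
- eyes.calibration(name): a dict with "intrinsics" (3x3 intrinsics, pixels), "xyz" and "attitude" of the camera in the world. Camera axes: x right, y down, z forward; pixel columns grow to the right and rows downward; lengths in m; the calibration is good to about 2 mm. A picture is of the moment at which its call begins. calibration takes no time and is no camera call.
- bot.hand_in(): hands the job in, once; it reports no verdict.
Trained networks look in the newest picture that a camera, given by its name, has taken for a name from the list of things; names that differ only in an ending like _2 or _b are one class to them, and where a whole thing is asked for, a point or a joint stands for the part that bears it (a point fixed in the world has none). Each returns a list of dicts, best first, with "score" (0 to 1); they miss things now and then, are a little off and sometimes report something else, mostly with a low value. They report only what shows in the picture. A call takes as long as a camera call. They do not tell look-alikes from the thing itself.
- eyes.masks_of(thing, camera): "region" (384x512 bool, what is visible of it) and "rect" ([left, top, right, bottom] in pixels, round what is visible of it).
The state is a dict: "t": time; "q": joint angles; "joint_vel": joint speeds; "joint_torque": joint torques, N m; "eef_pos": TCP position; "tool_rot": TCP orientation; "contact_force": force on the tool from outside, world axes, zero at the start; "torque": the same for the moment, N m; "gripper_width": opening from 0.0 (shut) to 1.0 (fully open).
Only numpy, scipy, OpenCV 4.12 (cv2) and the standard library are available. Lean on these libraries where they do the work, as an engineer would, in place of code of your own. Each camera call takes 0.05 s, during which the arm holds its last target. There are 200 camera calls.

## Working session

There is one attempt and no reset: what is moved stays moved. The work goes in short steps, Python scripts to look and compute and a tool call to move; the robot and the scene stay as the last step left them, time stands still between calls to the robot, and variables do not carry over. Pictures are saved under pics/ and viewed, about 8 in all and at most 12, crops included, and the job is handed in when it is done.

Besides the shell and the picture viewer there is one more tool, called after "Emit:" as name(argument=value, ...), one argument or row to a line, values as JSON. apply_moves: Moves the arm, as the interface text tells. Its arguments: {"type":"object","properties":{"travel":{"type":"array"},"turn":{"type":"array"},"grip":{"type":"array"},"newtons":{"type":"number"}},"required":["travel","turn","grip"]}

```bash
mkdir -p pics; python3 - <<'E'
from station import status, eyes, bot
import cv2,numpy as np
for c in("top","scene"):
    im=eyes.read_camera(c); cv2.imwrite(f"pics/{c}0.png",im[:,:,::-1])
    k=eyes.calibration(c); print(c,k)
    for m in eyes.masks_of("lid_a",c): 
        ys,xs=np.nonzero(m["region"]); print(round(m["score"],2),m["rect"],xs.mean(),ys.mean(),len(xs))
print(status.get_obs(),bot.tcp_to_tips)
E
```

```text
top {'intrinsics': array([[353.74462581,   0.        , 253.70803354],
       [  0.        , 353.74462581, 195.73354928],
       [  0.        ,   0.        ,   1.        ]]), 'xyz': array([ 0.26524392, -0.00924995,  1.22247413]), 'attitude': array([-0.07827808,  0.75099014, -0.65222187,  0.06702975])}
0.87 [302.1, 209.2, 337.6, 241.8] 319.66353887399464 221.74396782841822 746
0.86 [277.6, 159.4, 308.4, 195.0] 293.68061366806137 177.82287308228732 717
0.81 [266.4, 196.3, 299.3, 226.3] 283.4149659863946 209.4326530612245 735
0.79 [161.9, 228.2, 199.8, 266.6] 179.9103194103194 245.8132678132678 814
0.74 [231.6, 182.5, 262.3, 215.5] 247.26861702127658 197.58643617021278 752
0.71 [216.1, 142.8, 356.4, 256.1] 288.28920230512585 195.82104943888385 6594
0.7 [173.8, 172.1, 203.3, 204.1] 188.78082191780823 188.5068493150685 657
scene {'intrinsics': array([[466.94803238,   0.        , 259.88843033],
       [  0.        , 466.94803238, 192.80556944],
       [  0.        ,   0.        ,   1.        ]]), 'xyz': array([ 1.47194262, -0.72131459,  0.86133706]), 'attitude': array([-0.42626228,  0.78876
[... 275 characters left out ...]
array([ 1.18385591,  0.47753671,  0.02237644,  1.55604291, -0.0114952 ,
        1.10930185, -0.08308685]), 'joint_vel': array([-2.59597751e-03, -9.38589231e-04, -8.33721342e-05, -2.87243500e-03,
        1.88032039e-03, -1.07776327e-04,  3.39418727e-04]), 'joint_torque': array([ 9.80504556e-04, -5.96268117e+01,  1.60690181e+00, -2.81173718e+01,
        1.23559983e-02,  7.17103423e-03,  2.76333913e-05]), 'eef_pos': array([ 0.18566621, -0.64856973,  0.21387559]), 'tool_rot': array([-0.0978685 , -0.70015562, -0.09866921,  0.70033439]), 'contact_force': array([0.03321248, 0.41175027, 0.39287281]), 'torque': array([ 0.01861692, -0.0330553 , -0.03114593]), 'gripper_width': 0.9998854891600059} 0.019
```

```bash
python3 - <<'E'
import cv2,numpy as np
a=cv2.imread("pics/top0.png")[120:280,140:380]; cv2.imwrite("pics/top0c.png",cv2.resize(a,None,fx=3.3,fy=3.3,interpolation=cv2.INTER_CUBIC))
E
```

```text
(no output)
```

View pics/top0.png

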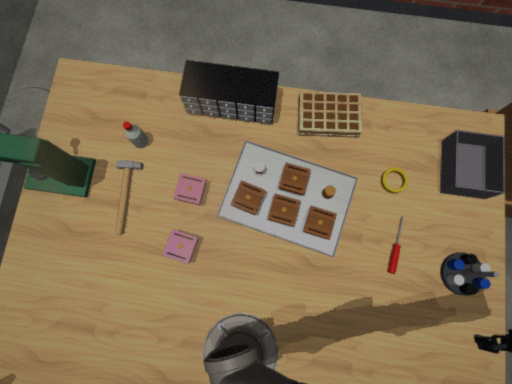

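View pics/top0c.png

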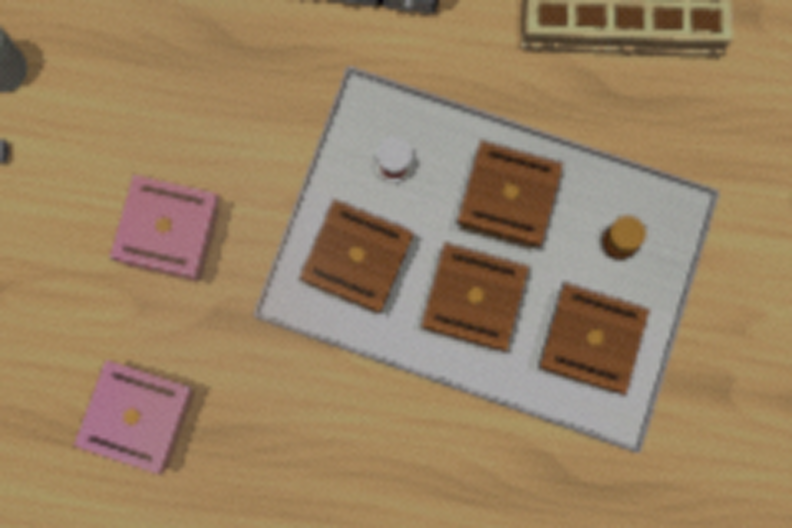

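View pics/scene0.png

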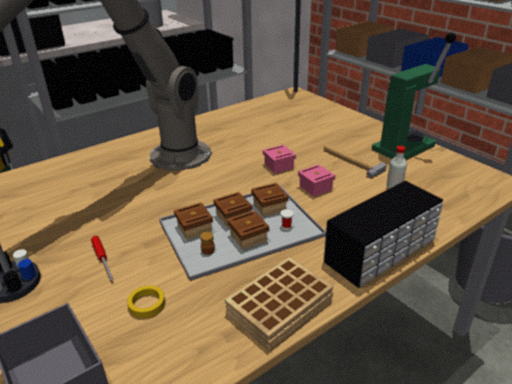

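```bash
cat > h.py <<'E'
import numpy as np, cv2
from scipy.spatial.transform import Rotation as R
from station import status, eyes, bot
Q=lambda q:R.from_quat(np.roll(q,-1))
def ray(cam,uv,z):
    k=eyes.calibration(cam); d=np.linalg.solve(k["intrinsics"],[*uv,1.]); d=Q(k["attitude"]).apply(d)
    p=k["xyz"]; return p+d*(z-p[2])/d[2]
def proj(cam,X):
    k=eyes.calibration(cam); c=Q(k["attitude"]).inv().apply(np.array(X)-k["xyz"]); v=k["intrinsics"]@c; return v[:2]/v[2]
def go(xy,ztip,yaw):
    """deltas to put shut fingertips at xy,ztip, tool down, tool y along world yaw (mod pi)"""
    o=status.get_obs(); r=Q(o["tool_rot"]); p=o["eef_pos"]
    best=None
    for a in (yaw,yaw+np.pi):
        x=np.array([0,0,-1.]);y=np.array([np.cos(a),np.sin(a),0]);t=R.from_matrix(np.c_[x,y,np.cross(x,y)])
        w=(r.inv()*t).as_rotvec()
        if best is None or np.linalg.norm(w)<np.linalg.norm(best): best=w
    d=np.array([*xy,ztip+bot.tcp_to_tips])-p
    print("travel cm",np.round(r.inv().apply(d)*100,2),"turn",np.round(best,3),"F",np.round(o["contact_force"],1),"tip z",round(p[2]-.019,4),"t",o["t"])
E
python3 - <<'E'
from h import *
im=cv2.imread("pics/top0.png"); hsv=cv2.cvtColor(im,cv2.COLOR_BGR2HSV).astype(int)
g=cv2.cvtColor(im,cv2.COLOR_BGR2GRAY)
for s in [(248.2,197.3),(283.9,209.4),(320.3,222.4),(294.8,177.9)]:
    u,v=map(int,s); ys,xs=np.mgrid[v-5:v+7,u-5:u+7]
    w=np.clip(im[ys,xs,1].astype(float)-80,0,None); c=(xs*w).sum()/w.sum(),(ys*w).sum()/w.sum()
    # dark lines
    Y,X=np.mgrid[v-16:v+17,u-16:u+17]; m=(im[Y,X,2]<65)
    n,l,st,ce=cv2.connectedComponentsWithStats(m.astype(np.uint8))
    print("disc",np.round(c,1),np.round(ray("top",c,.062),4))
    for i in range(1,n):
        if st[i,4]>15:
            P=np.array([ray("top",(a,b),.062)[:2] for a,b in zip(X[l==i],Y[l==i])]); q=P.mean(0)
            e=np.linalg.eigh(np.cov(P.T))[1][:,1]; print("   line",st[i,4],np.round(q,4),"yaw",round(np.degrees(np.arctan2(e[1],e[0]))%180,1))
for n in("scene",):
  for m in eyes.masks_of("tray","top")[:1]:
    cn=max(cv2.findContours(m["region"].astype(np.uint8),0,1)[0],key=cv2.contourArea)
    b=cv2.boxPoints(cv2.minAreaRect(cn)); B=np.array([ray("top",p,.014)[:2] for p in b]);print(np.round(B,3),B.mean(0),np.degrees(np.arctan2(*(B[1]-B[0])[::-1])))
E
```

```text
disc [247.6 196.5] [0.5001 0.0463 0.062 ]
disc [283.7 209. ] [ 0.4751 -0.0785  0.062 ]
   line 17 [ 0.5072 -0.0823] yaw 82.6
disc [320.  221.8] [ 0.4493 -0.2023  0.062 ]
   line 19 [ 0.4815 -0.2081] yaw 80.5
disc [294.4 177.5] [ 0.5874 -0.1011  0.062 ]
[[ 0.559 -0.05 ]
 [ 0.656 -0.066]
 [ 0.641 -0.16 ]
 [ 0.544 -0.144]] [ 0.59984355 -0.10503985] -8.947848001763555
```

Candidates: four brown lids in the tray at px (248,197), (284,209), (320,222), (294,178), and pink look-alikes at (190,189), (180,246). I choose the brown ones. Their world spacing is 127 and 115 mm, which matches the tray, and the crop shows the discs and lines clearly.

```bash
python3 - <<'E'
from h import *
go((.483,-.209),.10,np.radians(79))
print(Q(status.get_obs()["tool_rot"]).as_matrix().round(2))
E
```

```text
travel cm [  9.53 -34.08 -40.68] turn [0.471 0.    0.001] F [-0.5  0.2 -0.4] tip z 0.195 t 0.25
[[-0.    0.28 -0.96]
 [ 0.   -0.96 -0.28]
 [-1.   -0.    0.  ]]
```

Emit:
apply_moves(
  travel=[
    [0,-2.5,-3],
    [0,-2.5,-3],
    [0,-2.5,-3],
    [0,-2.5,-3],
    [0,-2.5,-3],
    [0,-2.5,-3],
  ],
  turn=[
    [0,0,0],
    [0,0,0],
    [0.118,0,0],
    [0.118,0,0],
    [0.118,0,0],
    [0.118,0,0],
  ],
  grip=[1,1,1,1,1,1],
)

```text
t: 0.75
eef_pos: [0.3292, -0.4773, 0.2116]
tool_rot: [0.077, -0.701, 0.078, 0.705]
contact_force: [0.1, -0.1, 0.6]
gripper_width: 0.144
```

```bash
python3 -c "
from h import *
go((.483,-.209),.10,np.radians(79))"
```

```text
travel cm [  9.11 -29.57  -9.22] turn [-0.028  0.006 -0.003] F [ 0.1 -0.1  0.6] tip z 0.1926 t 0.75
```

Emit:
apply_moves(
  travel=[
    [0.5,-3.9,-1.2],
    [1,-3.9,-1.2],
    [1,-3.9,-1.2],
    [1.5,-3.8,-1.2],
    [1.5,-3.8,-1.2],
    [1.5,-3.8,-1.2],
    [0.5,-3,-1],
    [0,0,0],
  ],
  turn=[
    [-0.028,0,0],
    [0,0,0],
    [0,0,0],
    [0,0,0],
    [0,0,0],
    [0,0,0],
    [0,0,0],
    [0,0,0],
  ],
  grip=[1,1,1,1,1,1,1,1],
)

```text
t: 1.42
eef_pos: [0.4682, -0.231, 0.1382]
tool_rot: [-0.064, 0.705, -0.067, -0.703]
contact_force: [0.3, -0.1, 1.3]
gripper_width: 0.005
```

```bash
python3 -c "
from h import *
go((.483,-.209),.07,np.radians(79))"
```

```text
travel cm [ 4.91 -2.45 -1.03] turn [ 0.006 -0.003 -0.004] F [ 0.3 -0.1  1.3] tip z 0.1192 t 1.4167
```

Emit:
apply_moves(
  travel=[
    [1.6,-1.3,-0.6],
    [1.6,-1,-0.4],
    [1.3,-0.2,0],
    [0.3,0,0],
    [0,0,0],
  ],
  turn=[
    [0,0,0],
    [0,0,0],
    [0,0,0],
    [0,0,0],
    [0,0,0],
  ],
  grip=[1,1,1,1,1],
)

```text
t: 1.83
eef_pos: [0.4857, -0.2045, 0.0891]
tool_rot: [-0.061, 0.706, -0.064, -0.702]
contact_force: [0.2, 0.1, 0.3]
gripper_width: -0.001
```

```bash
python3 -c "
from h import *
go((.483,-.209),.067,np.radians(79))
im=eyes.read_camera('top'); cv2.imwrite('pics/p1.png',cv2.resize(im[140:290,220:400,::-1],None,fx=4,fy=4,interpolation=2))
im=eyes.read_camera('scene'); cv2.imwrite('pics/p2.png',cv2.resize(im[130:270,140:320,::-1],None,fx=4,fy=4,interpolation=2))"
```

```text
travel cm [0.31 0.49 0.19] turn [ 0.014 -0.005 -0.004] F [0.2 0.1 0.3] tip z 0.0701 t 1.8333
```

View pics/p2.png

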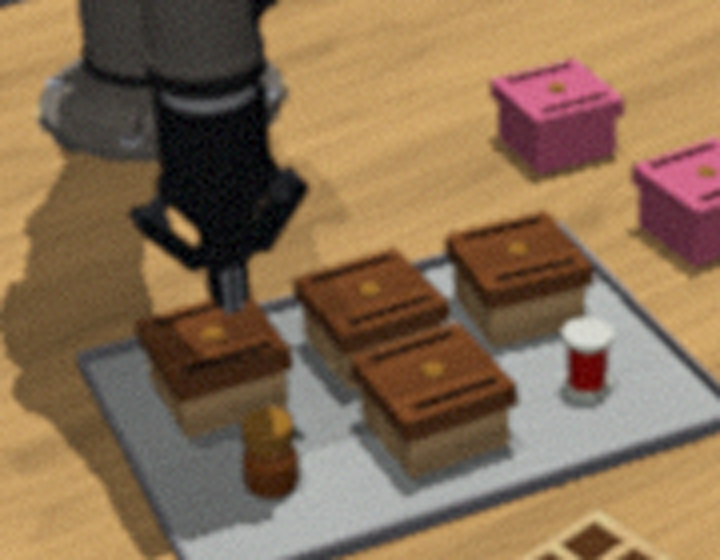

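The fingertip is at crop (232,305) and lid C's disc at (213,333). That looks farther back than I expected, so I'll check projections.

```bash
python3 -c "
from h import *
f=lambda X:print(np.round((proj('scene',X)-[140,130])*4))
f([.4857,-.2045,.070]);f([.4493,-.2023,.062]);f([.5874,-.1011,.062]);f([.4751,-.0785,.062]);f([.5001,.0463,.062])
for uv in [(213,333),(432,369),(370,289),(518,248)]: print(ray('scene',(uv[0]/4+140,uv[1]/4+130),.062).round(4))
o=status.get_obs();print(o['eef_pos'])
"
```

```text
[230. 347.]
[208. 332.]
[429. 369.]
[366. 289.]
[514. 248.]
[ 0.4523 -0.2     0.062 ]
[ 0.5887 -0.0991  0.062 ]
[ 0.4765 -0.0758  0.062 ]
[0.5014 0.0488 0.062 ]
[ 0.48588472 -0.20516294  0.08990186]
```

View pics/p1.png

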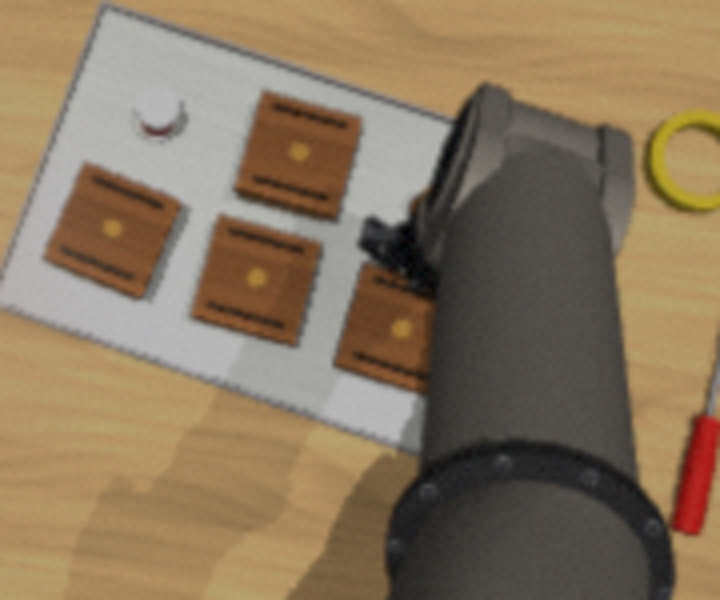

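```bash
python3 -c "
from h import *
a=cv2.imread('pics/scene0.png')[180:250,160:240]; b=eyes.read_camera('scene')[180:250,160:240,::-1]
cv2.imwrite('pics/p3.png',cv2.resize(np.hstack([a,b]),None,fx=5,fy=5,interpolation=0))"
```

```text
(no output)
```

View pics/p3.png

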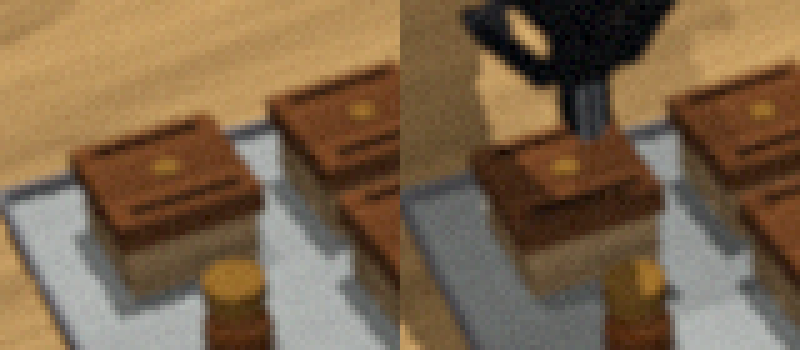

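```bash
python3 -c "
from h import *
for z in (.06,.07,.08,.09,.1): print(z,ray('scene',(198.4,207.4),z).round(4))"
```

```text
0.06 [ 0.433  -0.1708  0.06  ]
0.07 [ 0.4459 -0.1777  0.07  ]
0.08 [ 0.4589 -0.1846  0.08  ]
0.09 [ 0.4718 -0.1914  0.09  ]
0.1 [ 0.4848 -0.1983  0.1   ]
```

Emit:
apply_moves(
  travel=[
    [0.2,0,0],
    [0.2,0,0],
    [0.2,0,0],
  ],
  turn=[
    [0,0,0],
    [0,0,0],
    [0,0,0],
  ],
  grip=[1,1,1],
)

```text
t: 2.23
eef_pos: [0.4871, -0.2077, 0.0864]
tool_rot: [-0.062, 0.708, -0.067, -0.7]
contact_force: [0.3, -0.4, -0.1]
gripper_width: 0.0
```

Emit:
apply_moves(
  travel=[
    [0.1,0,0],
    [0.1,0,0],
  ],
  turn=[
    [0,0,0],
    [0,0,0],
  ],
  grip=[1,1],
)

```text
t: 2.4
eef_pos: [0.4871, -0.2085, 0.0845]
tool_rot: [-0.062, 0.708, -0.067, -0.7]
contact_force: [0.4, -0.2, 0.4]
gripper_width: 0.003
```

Emit:
apply_moves(
  travel=[
    [0.1,0,0],
    [0.1,0,0],
  ],
  turn=[
    [0,0,0],
    [0,0,0],
  ],
  grip=[1,1],
)

```text
t: 2.57
eef_pos: [0.4872, -0.2087, 0.0825]
tool_rot: [-0.062, 0.708, -0.067, -0.7]
contact_force: [0.5, -0.2, 0.4]
gripper_width: 0.002
```

Emit:
apply_moves(
  travel=[
    [0.1,0,0],
    [0.1,0,0],
  ],
  turn=[
    [0,0,0],
    [0,0,0],
  ],
  grip=[1,1],
)

```text
t: 2.73
eef_pos: [0.4872, -0.2086, 0.0802]
tool_rot: [-0.062, 0.708, -0.067, -0.7]
contact_force: [-0.6, 0.1, 0.7]
gripper_width: 0.0
```

Emit:
apply_moves(
  travel=[
    [0.1,0,0],
    [0.1,0,0],
  ],
  turn=[
    [0,0,0],
    [0,0,0],
  ],
  grip=[1,1],
)

```text
t: 2.9
eef_pos: [0.4872, -0.2086, 0.0779]
tool_rot: [-0.062, 0.708, -0.067, -0.7]
contact_force: [-0.0, -0.1, -0.9]
gripper_width: 0.0
```

Emit:
apply_moves(
  travel=[
    [0.1,0,0],
    [0.1,0,0],
  ],
  turn=[
    [0,0,0],
    [0,0,0],
  ],
  grip=[1,1],
)

```text
t: 3.07
eef_pos: [0.4872, -0.2085, 0.0757]
tool_rot: [-0.062, 0.708, -0.067, -0.7]
contact_force: [0.1, 0.7, 0.5]
gripper_width: -0.004
```

```bash
python3 -c "
from h import *
go((.483,-.209),.067,np.radians(79))
b=eyes.read_camera('scene')[150:250,150:250,::-1]
cv2.imwrite('pics/p4.png',cv2.resize(b,None,fx=5,fy=5,interpolation=0))"
```

```text
travel cm [-1.04  0.13  0.39] turn [ 0.008 -0.013 -0.006] F [0.1 0.7 0.5] tip z 0.0567 t 3.0667
```

View pics/p4.png

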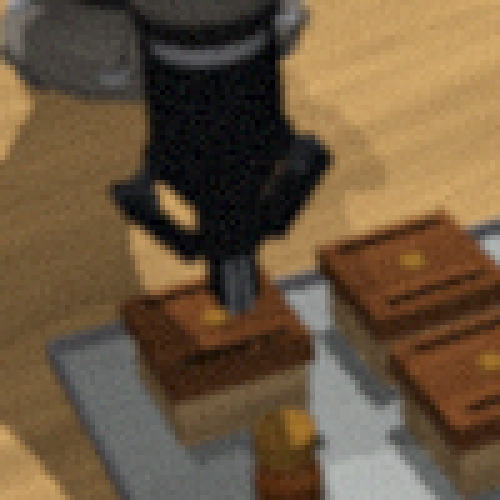

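The fingertip is at crop (238,310), still above lid C right of the disc. Force is zero even though the nominal tip is below lid height, so the tip is really higher than reported. I'll feel down to contact.

Emit:
apply_moves(
  travel=[
    [0.1,0,0],
    [0.1,0,0],
    [0.1,0,0],
  ],
  turn=[
    [0,0,0],
    [0,0,0],
    [0,0,0],
  ],
  grip=[1,1,1],
)

```text
t: 3.37
eef_pos: [0.4872, -0.2085, 0.0723]
tool_rot: [-0.062, 0.708, -0.067, -0.7]
contact_force: [0.1, 0.3, 0.3]
gripper_width: 0.001
```

Emit:
apply_moves(
  travel=[
    [0.1,0,0],
    [0.1,0,0],
  ],
  turn=[
    [0,0,0],
    [0,0,0],
  ],
  grip=[1,1],
)

```text
t: 3.53
eef_pos: [0.4873, -0.2086, 0.0701]
tool_rot: [-0.062, 0.708, -0.067, -0.7]
contact_force: [0.1, 0.7, -0.6]
gripper_width: 0.003
```

Emit:
apply_moves(
  travel=[
    [0.1,0,0],
    [0.1,0,0],
  ],
  turn=[
    [0,0,0],
    [0,0,0],
  ],
  grip=[1,1],
)

```text
t: 3.7
eef_pos: [0.4873, -0.2086, 0.0679]
tool_rot: [-0.062, 0.708, -0.067, -0.7]
contact_force: [-0.3, 0.3, -0.4]
gripper_width: -0.001
```

Emit:
apply_moves(
  travel=[
    [0.1,0,0],
    [0.1,0,0],
  ],
  turn=[
    [0,0,0],
    [0,0,0],
  ],
  grip=[1,1],
)

```text
t: 3.87
eef_pos: [0.4873, -0.2086, 0.0657]
tool_rot: [-0.062, 0.708, -0.067, -0.7]
contact_force: [-0.2, -0.5, 0.0]
gripper_width: -0.005
```

Emit:
apply_moves(
  travel=[
    [0.1,0,0],
    [0.1,0,0],
  ],
  turn=[
    [0,0,0],
    [0,0,0],
  ],
  grip=[1,1],
)

```text
t: 4.03
eef_pos: [0.4874, -0.2086, 0.0634]
tool_rot: [-0.062, 0.708, -0.067, -0.7]
contact_force: [0.2, -0.8, -0.4]
gripper_width: -0.0
```

```bash
python3 -c "
from h import *
go((.483,-.209),.067,np.radians(79))
b=eyes.read_camera('scene')[170:240,160:240,::-1]
c=eyes.read_camera('top')[170:240,280:360,::-1]
cv2.imwrite('pics/p5.png',cv2.resize(np.hstack([b,c]),None,fx=5,fy=5,interpolation=0))"
```

```text
travel cm [-2.26  0.13  0.39] turn [ 0.008 -0.012 -0.006] F [ 0.2 -0.8 -0.4] tip z 0.0444 t 4.0333
```

View pics/p5.png

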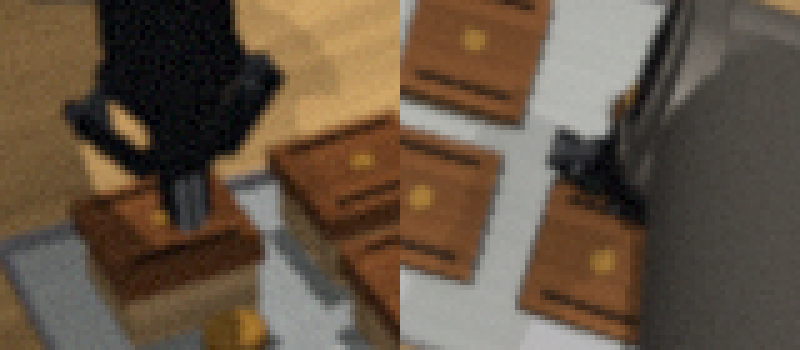

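```bash
python3 -c "
from h import *
for z in (.062,.07,.08): print(z,ray('scene',(197.5,215.3),z).round(4))
print(proj('scene',[.4874,-.2086,.0444]),proj('scene',[.4874,-.2086,.0634]),proj('scene',[.4874,-.2086,.0734]))"
```

```text
0.062 [ 0.4691 -0.1955  0.062 ]
0.07 [ 0.4791 -0.2008  0.07  ]
0.08 [ 0.4916 -0.2073  0.08  ]
[197.38884859 224.70806219] [196.84165561 219.44615992] [196.55029006 216.64433839]
```

Emit:
apply_moves(
  travel=[
    [0.12,0,0],
    [0.12,0,0],
    [0.12,0,0],
    [0.12,0,0],
  ],
  turn=[
    [0,0,0],
    [0,0,0],
    [0,0,0],
    [0,0,0],
  ],
  grip=[1,1,1,1],
)

```text
t: 4.47
eef_pos: [0.4876, -0.2087, 0.0584]
tool_rot: [-0.062, 0.708, -0.067, -0.7]
contact_force: [-0.9, -1.2, 0.7]
gripper_width: 0.003
```

Emit:
apply_moves(
  travel=[
    [0.1,0,0],
    [0.1,0,0],
    [0.1,0,0],
  ],
  turn=[
    [0,0,0],
    [0,0,0],
    [0,0,0],
  ],
  grip=[1,1,1],
)

```text
t: 4.72
eef_pos: [0.4876, -0.2087, 0.055]
tool_rot: [-0.062, 0.708, -0.067, -0.7]
contact_force: [0.7, 0.9, -0.0]
gripper_width: -0.0
```

Emit:
apply_moves(
  travel=[
    [0.1,0,0],
    [0.1,0,0],
    [0.1,0,0],
  ],
  turn=[
    [0,0,0],
    [0,0,0],
    [0,0,0],
  ],
  grip=[1,1,1],
)

```text
t: 4.97
eef_pos: [0.4876, -0.2087, 0.0516]
tool_rot: [-0.062, 0.708, -0.067, -0.7]
contact_force: [-0.5, 0.0, 0.2]
gripper_width: 0.001
```

Emit:
apply_moves(
  travel=[
    [0.1,0,0],
    [0.1,0,0],
  ],
  turn=[
    [0,0,0],
    [0,0,0],
  ],
  grip=[1,1],
)

```text
t: 5.13
eef_pos: [0.4876, -0.2088, 0.0494]
tool_rot: [-0.062, 0.708, -0.067, -0.7]
contact_force: [-0.6, 0.5, 0.3]
gripper_width: -0.002
```

Emit:
apply_moves(
  travel=[
    [0.1,0,0],
    [0.1,0,0],
  ],
  turn=[
    [0,0,0],
    [0,0,0],
  ],
  grip=[1,1],
)

```text
t: 5.3
eef_pos: [0.4876, -0.2088, 0.0472]
tool_rot: [-0.062, 0.708, -0.067, -0.7]
contact_force: [0.6, 0.5, -0.0]
gripper_width: 0.005
```

```bash
python3 -c "
from h import *
print(status.get_obs()['contact_force'],status.get_obs()['torque'])
b=eyes.read_camera('scene')[170:240,160:240,::-1]
cv2.imwrite('pics/p6.png',cv2.resize(b,None,fx=6,fy=6,interpolation=0))"
```

```text
[ 6.08677900e-01  5.45263564e-01 -2.83412980e-04] [0.02376095 0.00931362 0.00598326]
```

View pics/p6.png

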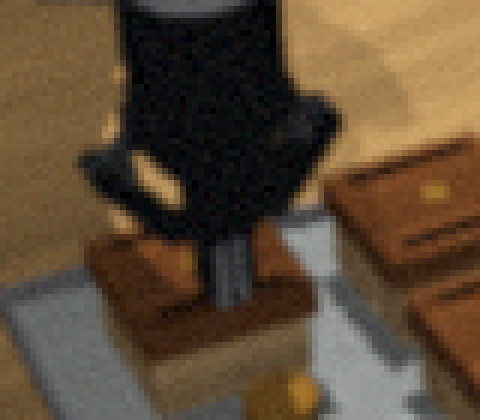

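The fingertip is at crop (232,305), px (198.7,220.8), just over the dark line of lid C. Contact should be close.

Emit:
apply_moves(
  travel=[
    [0.1,0,0],
    [0.1,0,0],
  ],
  turn=[
    [0,0,0],
    [0,0,0],
  ],
  grip=[1,1],
)

```text
t: 5.52
eef_pos: [0.4876, -0.2087, 0.0449]
tool_rot: [-0.062, 0.708, -0.067, -0.7]
contact_force: [0.2, 0.6, 0.2]
gripper_width: -0.001
```

Emit:
apply_moves(
  travel=[
    [0.1,0,0],
    [0.1,0,0],
  ],
  turn=[
    [0,0,0],
    [0,0,0],
  ],
  grip=[1,1],
)

```text
t: 5.68
eef_pos: [0.4877, -0.2088, 0.0443]
tool_rot: [-0.062, 0.708, -0.067, -0.7]
contact_force: [-5.6, 2.5, 20.9]
gripper_width: 0.0
```

Emit:
apply_moves(
  travel=[
    [0.1,0,0],
    [0.1,0,0],
  ],
  turn=[
    [0,0,0],
    [0,0,0],
  ],
  grip=[1,1],
)

```text
t: 5.85
eef_pos: [0.4877, -0.2088, 0.0444]
tool_rot: [-0.062, 0.708, -0.068, -0.7]
contact_force: [-4.4, 1.4, 12.3]
gripper_width: -0.002
```

```bash
python3 -c "
from h import *
print(ray('scene',(198.7,220.8),.062))
go((.509,-.083),.038,np.radians(79))"
```

```text
[ 0.49472563 -0.20690296  0.062     ]
travel cm [ -1.34 -12.75   0.19] turn [ 0.008 -0.012 -0.006] F [-4.4  1.4 12.3] tip z 0.0254 t 5.85
```

Lid C stops dead at 12–21 N on its line with no sinking, so it is seated. On to lid B.

Emit:
apply_moves(
  travel=[
    [-1.2,0,0],
    [-0.8,-1,0],
    [0,-3.5,0],
    [0,-3.5,0],
    [0,-3.5,0.1],
    [0,-1.2,0.1],
    [0,0,0],
  ],
  turn=[
    [0,0,0],
    [0,-0.012,0],
    [0,0,0],
    [0,0,0],
    [0,0,0],
    [0,0,0],
    [0,0,0],
  ],
  grip=[1,1,1,1,1,1,1],
)

```text
t: 6.43
eef_pos: [0.5106, -0.0817, 0.0653]
tool_rot: [-0.065, 0.705, -0.07, -0.703]
contact_force: [0.6, 0.3, -0.4]
gripper_width: 0.001
```

```bash
python3 -c "
from h import *
go((.509,-.083),.030,np.radians(79))"
```

```text
travel cm [1.63 0.15 0.14] turn [ 0.    -0.003 -0.007] F [ 0.6  0.3 -0.4] tip z 0.0463 t 6.4333
```

Emit:
apply_moves(
  travel=[
    [0.5,0.15,0],
    [0.4,0,0],
    [0.3,0,0],
    [0.15,0,0],
    [0,0,0],
  ],
  turn=[
    [0,0,0],
    [0,0,0],
    [0,0,0],
    [0,0,0],
    [0,0,0],
  ],
  grip=[1,1,1,1,1],
)

```text
t: 6.85
eef_pos: [0.5093, -0.088, 0.0499]
tool_rot: [-0.066, 0.704, -0.072, -0.703]
contact_force: [0.1, -0.5, 0.6]
gripper_width: -0.001
```

Emit:
apply_moves(
  travel=[
    [0.04,0,0],
    [0.04,0,0],
    [0.04,0,0],
  ],
  turn=[
    [0,0,0],
    [0,0,0],
    [0,0,0],
  ],
  grip=[1,1,1],
)

```text
t: 7.1
eef_pos: [0.5086, -0.0907, 0.0482]
tool_rot: [-0.067, 0.704, -0.074, -0.704]
contact_force: [-0.4, 0.1, 0.8]
gripper_width: -0.001
```

Emit:
apply_moves(
  travel=[
    [0.04,0,0],
    [0.04,0,0],
    [0.04,0,0],
  ],
  turn=[
    [0,0,0],
    [0,0,0],
    [0,0,0],
  ],
  grip=[1,1,1],
)

```text
t: 7.35
eef_pos: [0.5087, -0.0912, 0.0471]
tool_rot: [-0.067, 0.704, -0.075, -0.703]
contact_force: [0.4, 0.2, -0.4]
gripper_width: -0.0
```

Emit:
apply_moves(
  travel=[
    [0.03,0,0],
    [0.03,0,0],
    [0.03,0,0],
  ],
  turn=[
    [0,0,0],
    [0,0,0],
    [0,0,0],
  ],
  grip=[1,1,1],
)

```text
t: 7.6
eef_pos: [0.5089, -0.091, 0.0462]
tool_rot: [-0.067, 0.704, -0.074, -0.703]
contact_force: [0.2, -0.1, -0.1]
gripper_width: -0.002
```

Emit:
apply_moves(
  travel=[
    [0.03,0,0],
    [0.03,0,0],
    [0.03,0,0],
  ],
  turn=[
    [0,0,0],
    [0,0,0],
    [0,0,0],
  ],
  grip=[1,1,1],
)

```text
t: 7.85
eef_pos: [0.509, -0.0909, 0.0456]
tool_rot: [-0.067, 0.704, -0.074, -0.703]
contact_force: [-2.3, -0.1, 7.9]
gripper_width: 0.0
```

Emit:
apply_moves(
  travel=[
    [0.03,0,0],
    [0.03,0,0],
    [0.03,0,0],
  ],
  turn=[
    [0,0,0],
    [0,0,0],
    [0,0,0],
  ],
  grip=[1,1,1],
)

```text
t: 8.1
eef_pos: [0.509, -0.0909, 0.0456]
tool_rot: [-0.067, 0.704, -0.074, -0.703]
contact_force: [-0.9, -0.9, 5.1]
gripper_width: -0.002
```

Emit:
apply_moves(
  travel=[
    [0.03,0,0],
    [0.03,0,0],
    [0.03,0,0],
  ],
  turn=[
    [0,0,0],
    [0,0,0],
    [0,0,0],
  ],
  grip=[1,1,1],
)

```text
t: 8.35
eef_pos: [0.509, -0.0909, 0.0456]
tool_rot: [-0.067, 0.704, -0.074, -0.703]
contact_force: [-1.4, 0.1, 6.4]
gripper_width: 0.001
```

Emit:
apply_moves(
  travel=[
    [0.03,0,0],
    [0.03,0,0],
    [0.03,0,0],
  ],
  turn=[
    [0,0,0],
    [0,0,0],
    [0,0,0],
  ],
  grip=[1,1,1],
)

```text
t: 8.6
eef_pos: [0.509, -0.0909, 0.0456]
tool_rot: [-0.067, 0.704, -0.074, -0.703]
contact_force: [-2.5, -0.1, 5.8]
gripper_width: 0.001
```

Lid B is solid at 5–8 N, so it is seated too. Next is lid D, the far one.

```bash
python3 -c "
from h import *
go((.6213,-.1065),.030,np.radians(79))"
```

```text
travel cm [ -0.32  -0.7  -11.32] turn [-0.008 -0.002 -0.011] F [-2.5 -0.1  5.8] tip z 0.0266 t 8.6
```

Emit:
apply_moves(
  travel=[
    [-1.2,0,0],
    [-1,0,0],
    [0,0,0],
  ],
  turn=[
    [0,0,0],
    [0,0,0],
    [0,0,0],
  ],
  grip=[1,1,1],
)

```text
t: 8.85
eef_pos: [0.5086, -0.0905, 0.0678]
tool_rot: [-0.067, 0.704, -0.074, -0.704]
contact_force: [1.3, -0.0, 0.7]
gripper_width: 0.001
```

Emit:
apply_moves(
  travel=[
    [0,-0.2,-2],
    [0,-0.2,-3.2],
    [0,-0.2,-3.2],
    [0,0,-2],
    [0,0,-0.3],
    [0,0,0],
  ],
  turn=[
    [0,0,0],
    [0,0,0],
    [0,0,0],
    [0,0,0],
    [0,0,0],
    [0,0,0],
  ],
  grip=[1,1,1,1,1,1],
)

```text
t: 9.35
eef_pos: [0.617, -0.1065, 0.0666]
tool_rot: [0.067, -0.703, 0.074, 0.704]
contact_force: [-0.9, 0.3, 0.0]
gripper_width: 0.002
```

```bash
python3 -c "
from h import *
go((.6213,-.1065),.030,np.radians(79))"
```

```text
travel cm [ 1.76 -0.1  -0.42] turn [-0.008 -0.001 -0.011] F [-0.9  0.3  0. ] tip z 0.0476 t 9.35
```

Emit:
apply_moves(
  travel=[
    [0.4,0,-0.2],
    [0.5,0,-0.1],
    [0.4,0,0],
    [0.1,0,0],
    [0,0,0],
  ],
  turn=[
    [0,0,0],
    [0,0,0],
    [0,0,0],
    [0,0,0],
    [0,0,0],
  ],
  grip=[1,1,1,1,1],
)

```text
t: 9.77
eef_pos: [0.6147, -0.1066, 0.0495]
tool_rot: [0.066, -0.701, 0.074, 0.706]
contact_force: [0.8, 0.1, 0.1]
gripper_width: 0.003
```

Emit:
apply_moves(
  travel=[
    [0.03,0,0],
    [0.03,0,0],
    [0.03,0,0],
  ],
  turn=[
    [0,0,0],
    [0,0,0],
    [0,0,0],
  ],
  grip=[1,1,1],
)

```text
t: 10.02
eef_pos: [0.6134, -0.1065, 0.0485]
tool_rot: [0.066, -0.701, 0.074, 0.706]
contact_force: [0.6, 0.4, 0.1]
gripper_width: 0.0
```

Emit:
apply_moves(
  travel=[
    [0.03,0,0],
    [0.03,0,0],
    [0.03,0,0],
  ],
  turn=[
    [0,0,0],
    [0,0,0],
    [0,0,0],
  ],
  grip=[1,1,1],
)

```text
t: 10.27
eef_pos: [0.6136, -0.1065, 0.048]
tool_rot: [0.066, -0.701, 0.074, 0.706]
contact_force: [-0.4, 0.2, -0.3]
gripper_width: -0.006
```

Emit:
apply_moves(
  travel=[
    [0.03,0,0],
    [0.03,0,0],
    [0.03,0,0],
  ],
  turn=[
    [0,0,0],
    [0,0,0],
    [0,0,0],
  ],
  grip=[1,1,1],
)

```text
t: 10.52
eef_pos: [0.6138, -0.1065, 0.0473]
tool_rot: [0.066, -0.701, 0.074, 0.706]
contact_force: [-0.4, 0.0, -0.4]
gripper_width: -0.004
```

Emit:
apply_moves(
  travel=[
    [0.03,0,0],
    [0.03,0,0],
    [0.03,0,0],
  ],
  turn=[
    [0,0,0],
    [0,0,0],
    [0,0,0],
  ],
  grip=[1,1,1],
)

```text
t: 10.77
eef_pos: [0.6139, -0.1066, 0.0463]
tool_rot: [0.066, -0.702, 0.074, 0.706]
contact_force: [0.8, -0.2, 0.1]
gripper_width: -0.0
```

Emit:
apply_moves(
  travel=[
    [-0.1,0,-0.5],
    [0,0,-0.3],
    [0,0,0],
  ],
  turn=[
    [0,0,0],
    [0,0,0],
    [0,0,0],
  ],
  grip=[1,1,1],
)

```text
t: 11.02
eef_pos: [0.6225, -0.1083, 0.0473]
tool_rot: [0.066, -0.702, 0.074, 0.706]
contact_force: [0.1, -0.1, 0.1]
gripper_width: -0.001
```

Emit:
apply_moves(
  travel=[
    [0.04,0,0],
    [0.04,0,0],
    [0.03,0,0],
  ],
  turn=[
    [0,0,0],
    [0,0,0],
    [0,0,0],
  ],
  grip=[1,1,1],
)

```text
t: 11.27
eef_pos: [0.6231, -0.1084, 0.0462]
tool_rot: [0.066, -0.702, 0.074, 0.705]
contact_force: [-0.6, -0.5, 0.7]
gripper_width: 0.003
```

Emit:
apply_moves(
  travel=[
    [0.03,0,0],
    [0.03,0,0],
    [0.03,0,0],
  ],
  turn=[
    [0,0,0],
    [0,0,0],
    [0,0,0],
  ],
  grip=[1,1,1],
)

```text
t: 11.52
eef_pos: [0.6228, -0.1084, 0.0451]
tool_rot: [0.066, -0.702, 0.074, 0.706]
contact_force: [1.2, -0.8, 0.5]
gripper_width: -0.001
```

Emit:
apply_moves(
  travel=[
    [0.03,0,0],
    [0.03,0,0],
    [0.03,0,0],
  ],
  turn=[
    [0,0,0],
    [0,0,0],
    [0,0,0],
  ],
  grip=[1,1,1],
)

```text
t: 11.77
eef_pos: [0.6228, -0.1083, 0.045]
tool_rot: [0.066, -0.702, 0.074, 0.706]
contact_force: [-1.0, 0.8, 3.9]
gripper_width: 0.004
```

Emit:
apply_moves(
  travel=[
    [0.03,0,0],
    [0.03,0,0],
    [0.03,0,0],
  ],
  turn=[
    [0,0,0],
    [0,0,0],
    [0,0,0],
  ],
  grip=[1,1,1],
)

```text
t: 12.02
eef_pos: [0.6229, -0.1083, 0.045]
tool_rot: [0.066, -0.702, 0.074, 0.705]
contact_force: [-2.2, 0.1, 6.1]
gripper_width: 0.002
```

Lid D is solid at 4–6 N. That leaves lid A, which still has to be rocked.

Emit:
apply_moves(
  travel=[
    [-1.2,0,0],
    [-1.2,0,1],
    [0,0,3.3],
    [0,0,3.3],
    [0,0,0],
  ],
  turn=[
    [0,0,0],
    [0,0,0],
    [0,0,0],
    [0,0,0],
    [0,0,0],
  ],
  grip=[1,1,1,1,1],
)

```text
t: 12.43
eef_pos: [0.5475, -0.0927, 0.071]
tool_rot: [0.067, -0.702, 0.075, 0.705]
contact_force: [-0.8, 0.3, -0.4]
gripper_width: 0.001
```

```bash
python3 -c "
from h import *
go((.534,.041),.034,np.radians(79))"
```

```text
travel cm [  1.66 -12.86   3.97] turn [-0.008  0.002 -0.012] F [-0.8  0.3 -0.4] tip z 0.052 t 12.4333
```

Emit:
apply_moves(
  travel=[
    [0,-2,0.6],
    [0,-3,1],
    [0,-3,1],
    [0,-3,0.9],
    [0,-1.5,0.3],
    [0,-0.2,0],
    [0,0,0],
  ],
  turn=[
    [0,0,0],
    [0,0,0],
    [0,0,0],
    [0,0,0],
    [0,0,0],
    [0,0,0],
    [0,0,0],
  ],
  grip=[1,1,1,1,1,1,1],
)

```text
t: 13.02
eef_pos: [0.5359, 0.0419, 0.0737]
tool_rot: [-0.068, 0.704, -0.077, -0.703]
contact_force: [-0.2, -0.1, -0.5]
gripper_width: -0.0
```

```bash
python3 -c "
from h import *
go((.534,.041),.031,np.radians(79))"
```

```text
travel cm [2.38 0.1  0.18] turn [-0.013 -0.003 -0.012] F [-0.2 -0.1 -0.5] tip z 0.0547 t 13.0167
```

Emit:
apply_moves(
  travel=[
    [0.7,0,0],
    [0.7,0,0],
    [0.5,0,0],
    [0.2,0,0],
    [0,0,0],
  ],
  turn=[
    [0,0,0],
    [0,0,0],
    [0,0,0],
    [0,0,0],
    [0,0,0],
  ],
  grip=[1,1,1,1,1],
)

```text
t: 13.43
eef_pos: [0.5367, 0.0351, 0.0506]
tool_rot: [-0.07, 0.704, -0.08, -0.702]
contact_force: [-0.8, -0.7, -0.4]
gripper_width: -0.005
```

```bash
python3 -c "
from h import *
go((.535,.041),.031,np.radians(79))"
```

```text
travel cm [ 0.05 -0.54  0.29] turn [-0.02  -0.004 -0.015] F [-0.8 -0.7 -0.4] tip z 0.0316 t 13.4333
```

Emit:
apply_moves(
  travel=[
    [0,-0.6,0.1],
    [0,-0.2,0],
    [0.03,0,0],
  ],
  turn=[
    [-0.02,0,0],
    [0,0,0],
    [0,0,0],
  ],
  grip=[1,1,1],
)

```text
t: 13.68
eef_pos: [0.5372, 0.0417, 0.0495]
tool_rot: [-0.063, 0.704, -0.074, -0.703]
contact_force: [0.1, 0.1, 0.0]
gripper_width: -0.003
```

Emit:
apply_moves(
  travel=[
    [0.03,0,0],
    [0.03,0,0],
    [0.03,0,0],
  ],
  turn=[
    [0,0,0],
    [0,0,0],
    [0,0,0],
  ],
  grip=[1,1,1],
)

```text
t: 13.93
eef_pos: [0.5375, 0.0423, 0.0489]
tool_rot: [-0.062, 0.704, -0.073, -0.703]
contact_force: [0.5, -0.5, 1.1]
gripper_width: -0.004
```

Emit:
apply_moves(
  travel=[
    [0.03,0,0],
    [0.03,0,0],
    [0.03,0,0],
  ],
  turn=[
    [0,0,0],
    [0,0,0],
    [0,0,0],
  ],
  grip=[1,1,1],
)

```text
t: 14.18
eef_pos: [0.5377, 0.0424, 0.0482]
tool_rot: [-0.062, 0.705, -0.073, -0.703]
contact_force: [0.3, -0.2, -0.4]
gripper_width: 0.002
```

Emit:
apply_moves(
  travel=[
    [0.03,0,0],
    [0.03,0,0],
    [0.03,0,0],
  ],
  turn=[
    [0,0,0],
    [0,0,0],
    [0,0,0],
  ],
  grip=[1,1,1],
)

```text
t: 14.43
eef_pos: [0.5378, 0.0423, 0.0473]
tool_rot: [-0.062, 0.705, -0.073, -0.703]
contact_force: [-0.8, -0.4, -1.0]
gripper_width: 0.0
```

Emit:
apply_moves(
  travel=[
    [0.03,0,0],
    [0.03,0,0],
    [0.03,0,0],
  ],
  turn=[
    [0,0,0],
    [0,0,0],
    [0,0,0],
  ],
  grip=[1,1,1],
)

```text
t: 14.68
eef_pos: [0.5378, 0.0422, 0.0463]
tool_rot: [-0.062, 0.705, -0.073, -0.703]
contact_force: [0.0, -0.2, -0.3]
gripper_width: 0.003
```

Emit:
apply_moves(
  travel=[
    [0.03,0,0],
    [0.03,0,0],
    [0.03,0,0],
  ],
  turn=[
    [0,0,0],
    [0,0,0],
    [0,0,0],
  ],
  grip=[1,1,1],
)

```text
t: 14.93
eef_pos: [0.5377, 0.0422, 0.0453]
tool_rot: [-0.062, 0.705, -0.073, -0.703]
contact_force: [-0.0, 0.5, -0.2]
gripper_width: 0.002
```

Emit:
apply_moves(
  travel=[
    [0.03,0,0],
    [0.03,0,0],
    [0.03,0,0],
  ],
  turn=[
    [0,0,0],
    [0,0,0],
    [0,0,0],
  ],
  grip=[1,1,1],
)

```text
t: 15.18
eef_pos: [0.5379, 0.0422, 0.0444]
tool_rot: [-0.062, 0.705, -0.073, -0.703]
contact_force: [0.3, -0.0, -0.5]
gripper_width: -0.002
```

Emit:
apply_moves(
  travel=[
    [0.03,0,0],
    [0.03,0,0],
    [0.03,0,0],
  ],
  turn=[
    [0,0,0],
    [0,0,0],
    [0,0,0],
  ],
  grip=[1,1,1],
)

```text
t: 15.43
eef_pos: [0.5381, 0.0421, 0.0435]
tool_rot: [-0.063, 0.705, -0.073, -0.703]
contact_force: [0.1, 0.2, 1.4]
gripper_width: 0.002
```

Emit:
apply_moves(
  travel=[
    [0.03,0,0],
    [0.03,0,0],
    [0.03,0,0],
  ],
  turn=[
    [0,0,0],
    [0,0,0],
    [0,0,0],
  ],
  grip=[1,1,1],
)

```text
t: 15.68
eef_pos: [0.5383, 0.0421, 0.0427]
tool_rot: [-0.063, 0.705, -0.073, -0.703]
contact_force: [0.7, -0.0, 1.5]
gripper_width: 0.001
```

Emit:
apply_moves(
  travel=[
    [0.03,0,0],
    [0.03,0,0],
    [0.03,0,0],
  ],
  turn=[
    [0,0,0],
    [0,0,0],
    [0,0,0],
  ],
  grip=[1,1,1],
)

```text
t: 15.93
eef_pos: [0.5385, 0.0421, 0.0419]
tool_rot: [-0.063, 0.705, -0.073, -0.702]
contact_force: [-0.3, 0.1, 1.8]
gripper_width: 0.002
```

Emit:
apply_moves(
  travel=[
    [0.03,0,0],
    [0.03,0,0],
    [0.03,0,0],
  ],
  turn=[
    [0,0,0],
    [0,0,0],
    [0,0,0],
  ],
  grip=[1,1,1],
)

```text
t: 16.18
eef_pos: [0.5385, 0.042, 0.0418]
tool_rot: [-0.063, 0.705, -0.073, -0.702]
contact_force: [-2.2, 0.4, 5.3]
gripper_width: -0.001
```

Emit:
apply_moves(
  travel=[
    [0.03,0,0],
    [0.03,0,0],
    [0.03,0,0],
  ],
  turn=[
    [0,0,0],
    [0,0,0],
    [0,0,0],
  ],
  grip=[1,1,1],
)

```text
t: 16.43
eef_pos: [0.5385, 0.042, 0.0418]
tool_rot: [-0.063, 0.705, -0.074, -0.702]
contact_force: [-0.4, -0.3, 6.0]
gripper_width: 0.0
```

Lid A gives: about 2.5 mm of sinking at 1.5 N, then a stop at 5–6 N. I'll check the tilt in a crop.

```bash
python3 -c "
from h import *
b=eyes.read_camera('scene')[170:230,220:300,::-1]
cv2.imwrite('pics/p7.png',cv2.resize(np.hstack([cv2.imread('pics/scene0.png')[170:230,220:300],b]),None,fx=5,fy=5,interpolation=0))
go((.5008,.0475),.031,np.radians(79))"
```

```text
travel cm [-0.84  0.2   3.8 ] turn [-0.001 -0.005 -0.015] F [-1.2 -0.3  5.7] tip z 0.0228 t 16.4833
```

View pics/p7.png

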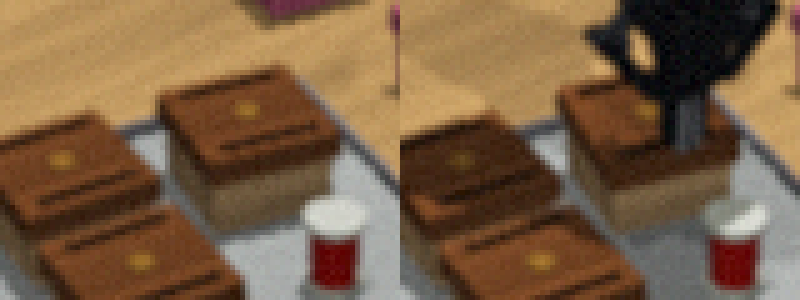

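Emit:
apply_moves(
  travel=[
    [-0.5,0,0],
    [-0.7,0,0],
    [0,0,0],
    [0,0,0],
  ],
  turn=[
    [0,0,0],
    [0,0,0],
    [0,0,0],
    [0,0,0],
  ],
  grip=[1,1,1,1],
)

```text
t: 16.82
eef_pos: [0.5381, 0.0424, 0.0547]
tool_rot: [-0.062, 0.705, -0.073, -0.703]
contact_force: [-0.1, -0.2, -0.1]
gripper_width: 0.004
```

The finger is on lid A's near line at crop (685,150), and that edge has dipped. Now the middle of lid A.

Emit:
apply_moves(
  travel=[
    [0,0,1.5],
    [0,0.2,1.5],
    [0,0,0.6],
    [0,0,0],
    [0,0,0],
  ],
  turn=[
    [0,0,0],
    [0,0,0],
    [0,0,0],
    [0,0,0],
    [0,0,0],
  ],
  grip=[1,1,1,1,1],
)

```text
t: 17.23
eef_pos: [0.5023, 0.0475, 0.0549]
tool_rot: [-0.063, 0.706, -0.073, -0.702]
contact_force: [0.3, -0.1, 0.4]
gripper_width: -0.0
```

```bash
python3 -c "
from h import *
go((.5008,.0475),.027,np.radians(79))"
```

```text
travel cm [0.89 0.02 0.16] turn [-0.001 -0.007 -0.014] F [ 0.3 -0.1  0.4] tip z 0.0359 t 17.2333
```

Emit:
apply_moves(
  travel=[
    [0.3,0,0.1],
    [0.3,0,0],
    [0.15,0,0],
    [0.05,0,0],
    [0.05,0,0],
  ],
  turn=[
    [0,0,0],
    [0,0,0],
    [0,0,0],
    [0,0,0],
    [0,0,0],
  ],
  grip=[1,1,1,1,1],
)

```text
t: 17.65
eef_pos: [0.5041, 0.0475, 0.0455]
tool_rot: [-0.063, 0.706, -0.073, -0.701]
contact_force: [0.3, 0.2, 0.1]
gripper_width: 0.0
```

Emit:
apply_moves(
  travel=[
    [0.05,0,0],
    [0.05,0,0],
    [0.05,0,0],
  ],
  turn=[
    [0,0,0],
    [0,0,0],
    [0,0,0],
  ],
  grip=[1,1,1],
)

```text
t: 17.9
eef_pos: [0.5043, 0.0475, 0.0445]
tool_rot: [-0.063, 0.706, -0.074, -0.701]
contact_force: [-2.1, -1.0, 7.3]
gripper_width: -0.002
```

Emit:
apply_moves(
  travel=[
    [0.05,0,0],
    [0.05,0,0],
    [0.05,0,0],
  ],
  turn=[
    [0,0,0],
    [0,0,0],
    [0,0,0],
  ],
  grip=[1,1,1],
)

```text
t: 18.15
eef_pos: [0.5043, 0.0475, 0.0442]
tool_rot: [-0.063, 0.706, -0.074, -0.702]
contact_force: [-1.8, -0.6, 7.2]
gripper_width: -0.003
```

Emit:
apply_moves(
  travel=[
    [0.08,0,0],
    [0.08,0,0],
    [0.08,0,0],
  ],
  turn=[
    [0,0,0],
    [0,0,0],
    [0,0,0],
  ],
  grip=[1,1,1],
)

```text
t: 18.4
eef_pos: [0.5043, 0.0475, 0.0433]
tool_rot: [-0.063, 0.706, -0.074, -0.702]
contact_force: [-2.2, -0.9, 6.5]
gripper_width: 0.003
```

Emit:
apply_moves(
  travel=[
    [0.1,0,0],
    [0.1,0,0],
    [0.1,0,0],
  ],
  turn=[
    [0,0,0],
    [0,0,0],
    [0,0,0],
  ],
  grip=[1,1,1],
)

```text
t: 18.65
eef_pos: [0.5043, 0.0474, 0.0417]
tool_rot: [-0.063, 0.706, -0.074, -0.702]
contact_force: [-2.6, 0.3, 6.8]
gripper_width: -0.002
```

Emit:
apply_moves(
  travel=[
    [0.1,0,0],
    [0.1,0,0],
    [0.1,0,0],
  ],
  turn=[
    [0,0,0],
    [0,0,0],
    [0,0,0],
  ],
  grip=[1,1,1],
)

```text
t: 18.9
eef_pos: [0.5042, 0.0475, 0.0411]
tool_rot: [-0.063, 0.706, -0.075, -0.702]
contact_force: [-5.1, 0.2, 15.5]
gripper_width: 0.001
```

Emit:
apply_moves(
  travel=[
    [0.12,0,0],
    [0.12,0,0],
    [0.12,0,0],
    [0.12,0,0],
  ],
  turn=[
    [0,0,0],
    [0,0,0],
    [0,0,0],
    [0,0,0],
  ],
  grip=[1,1,1,1],
)

```text
t: 19.23
eef_pos: [0.5041, 0.0475, 0.041]
tool_rot: [-0.063, 0.705, -0.075, -0.702]
contact_force: [-5.1, 0.3, 15.8]
gripper_width: -0.0
```

Emit:
apply_moves(
  travel=[
    [-0.5,0,0],
    [-0.5,0,0],
    [0,0,-1.5],
    [0,-0.2,-1.5],
    [0,0,-0.3],
    [0,0,0],
  ],
  turn=[
    [0,0,0],
    [0,0,0],
    [0,0,0],
    [0,0,0],
    [0,0,0],
    [0,0,0],
  ],
  grip=[1,1,1,1,1,1],
)

```text
t: 19.73
eef_pos: [0.5381, 0.0432, 0.0535]
tool_rot: [-0.063, 0.706, -0.075, -0.701]
contact_force: [-0.3, 0.2, 0.1]
gripper_width: 0.001
```

Now check that it no longer rocks on its line, then lift away.

Emit:
apply_moves(
  travel=[
    [0.3,0,0],
    [0.3,0,0],
    [0.2,0,0],
    [0.05,0,0],
    [0.05,0,0],
  ],
  turn=[
    [0,0,0],
    [0,0,0],
    [0,0,0],
    [0,0,0],
    [0,0,0],
  ],
  grip=[1,1,1,1,1],
)

```text
t: 20.15
eef_pos: [0.5351, 0.0431, 0.0429]
tool_rot: [-0.062, 0.705, -0.075, -0.703]
contact_force: [-0.7, -1.0, 0.2]
gripper_width: 0.004
```

Emit:
apply_moves(
  travel=[
    [0.04,0,0],
    [0.04,0,0],
    [0.03,0,0],
    [0.03,0,0],
    [0.03,0,0],
    [0.03,0,0],
  ],
  turn=[
    [0,0,0],
    [0,0,0],
    [0,0,0],
    [0,0,0],
    [0,0,0],
    [0,0,0],
  ],
  grip=[1,1,1,1,1,1],
)

```text
t: 20.65
eef_pos: [0.5342, 0.0432, 0.0412]
tool_rot: [-0.062, 0.705, -0.075, -0.703]
contact_force: [-2.1, -0.1, 4.5]
gripper_width: -0.001
```

Emit:
apply_moves(
  travel=[
    [0.04,0,0],
    [0.04,0,0],
    [0.03,0,0],
    [0.03,0,0],
    [0.03,0,0],
    [0.03,0,0],
  ],
  turn=[
    [0,0,0],
    [0,0,0],
    [0,0,0],
    [0,0,0],
    [0,0,0],
    [0,0,0],
  ],
  grip=[1,1,1,1,1,1],
)

```text
t: 21.15
eef_pos: [0.5342, 0.0432, 0.0411]
tool_rot: [-0.062, 0.705, -0.075, -0.703]
contact_force: [-2.8, -0.2, 6.9]
gripper_width: -0.002
```

Emit:
apply_moves(
  travel=[
    [-1,0,0],
    [-2,0,0],
    [-3,0,0],
    [-3,0,0],
    [-2,0,0],
    [0,0,0],
  ],
  turn=[
    [0,0,0],
    [0,0,0],
    [0,0,0],
    [0,0,0],
    [0,0,0],
    [0,0,0],
  ],
  grip=[1,1,1,1,1,1],
)

```text
t: 21.65
eef_pos: [0.5332, 0.0454, 0.1563]
tool_rot: [0.062, -0.704, 0.075, 0.704]
contact_force: [0.6, 0.6, 0.6]
gripper_width: 0.002
```

```bash
python3 -c "
from h import *
b=eyes.read_camera('scene')[:,:,::-1]
cv2.imwrite('pics/p8.png',cv2.resize(b[120:320,120:400],None,fx=2.8,fy=2.8))"
```

```text
(no output)
```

View pics/p8.png

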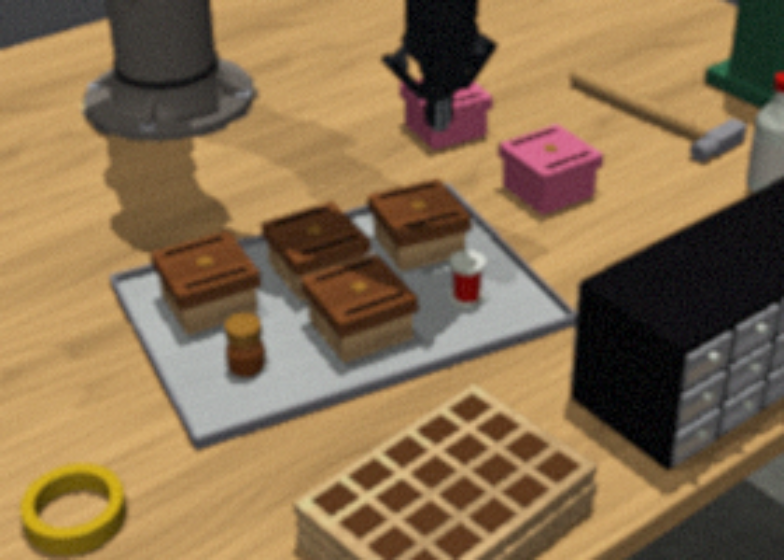

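The arm is clear. All four lids look level, with lid A at crop (418,205), and the spool (467,278) and jar (245,345) are still standing in place.

```bash
python3 -c "
from station import bot
print(bot.hand_in())"
```

```text
the job is handed in; nothing more can be done
None
```

The loose lid was the leftmost brown one (near row, glue side), and it is now pressed home. I handed the job in at about 21.7 s, and the hand-in gave no verdict.

- **Finding it:** I pressed near the far edge of all four brown lids. Three were solid at about 4–21 N. The leftmost sank about 2.5 mm under 1.5 N and then stopped.
- **Seating it:** I pressed its middle. It gave way at about 7 N, went down about 3.6 mm and stopped dead at 15 N.
- **Last checks:** Pressed on its line again it was solid at 4–7 N, at the same height as its middle (0.0411 m). In the last picture all lids look level, the spool and jar stand in place, and the arm is clear with no real contact force.

**What disagreed:**
- Contact came about 37 mm lower than the TCP reading and the 19 mm tip distance predicted. I used felt contact and the picture for heights instead; sideways positions agreed with the cameras.
- The first lid was pressed with about 21 N, harder than the 3–5 N needed, because my steps were too coarse there.

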